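Hold a mounting pin against the spring stop

TASK

Lay the bronze pin into the notches of both V-blocks so that it sits level, still clear of the red spring stop. Then slide it lengthwise along the notches against the red pad until the plunger is pushed about half-way in, never all the way, and keep pressing it there so that I can clamp it down: finish while still holding the pin. Leave the wax tin, the nut and the small bottle where they are.

Things in the scene. Friction and masses are not known exactly. Their poses are not given: they have to be found in the camera images.
- pin_mid (a point): Centre of the loose bronze-coloured pin, 180 mm long along its own x axis, 0.3 to 0.5 kg. Its middle 40 mm is square, 22 x 22 mm (its flats face its own y and z); the 70 mm on either side of it are round, 22 mm in diameter, with plain flat ends. It starts lying on the mat on a flat of the square, its centre 11 mm up. Either end may face the stop.
- pin: The same pin; its origin is the same point as pin_mid.
- fixture: Fixed aluminium base plate, 265 x 90 x 10 mm, carrying two dark steel V-blocks. Origin: on the bench, half-way between the V-blocks. Its x axis runs along the notches towards the spring stop, z is up. The plate spans x -80 to +185 mm. The V-blocks are centred at x -55 and +55 mm, each 22 mm long, 60 mm wide, tops 54 mm above the bench; 88 mm is free between them. Each has a 90 degree notch, 36 mm wide at the top and 18 mm deep, centred at y 0.
- notch_mid (a point): Point half-way between the V-blocks where the centre line of a pin that lies in both notches passes: 51.6 mm above the bench. Axes as the fixture's. The notches are polished and oiled, so that the pin slides along them easily (friction about 0.2).
- spring_stop: Grey bracket fixed on the plate beyond the +55 mm V-block, with a steel barrel that carries the spring plunger. Axes as the fixture's; its upright is 66 mm high above the plate. Origin: on the plate's top, 10 mm above the bench, straight below the face of the unpressed pad. The bracket's place varies: the unpressed pad's face stands 84 to 94 mm along x from the fixture's origin.
- pad_face (a point): Centre of the flat face of the red round pad (26 mm in diameter) on the plunger's end, 51.6 mm above the bench, in line with the notches, facing the V-blocks. It moves along the fixture's +x as the plunger is pressed.
- plunger (a joint): Travel of the plunger, 0 (out) to 0.020 m (fully in, hard stop). Spring: 3.6 N at 0, rising by 0.6 N per mm to 9.6 N half-way and 15.6 N fully in. The stem between pad and barrel shows 20 mm: the half next to the barrel is yellow, and has just gone in at half travel.
- tin: Loose round wax tin, white with a red lid, 65 mm in diameter, 32 mm high; leave it alone.
- nut: Loose hexagon nut lying flat on the mat, 24 x 27 x 13 mm; leave it alone.
- bottle: Loose small white bottle with a blue cap standing on the mat, 48 mm in diameter, 84 mm high; leave it alone.
- hose_top (a point): Highest point, 252 mm above the bench, of the fixed ribbed flexible shaft of the hand grinder, 30 mm thick. It stands as an arch over the bench between the robot and the work: from its handpiece on the mat (170 mm ahead and 180 mm to the left of this point) over this point and down past the bench's front edge (150 mm nearer the robot, 160 mm to the right). Fixed and solid: reach over it.

How it is judged (in metres and radians):
On the way:
1. the pin lies level in both V-notches, clear of the stop (z of pin_mid in the frame of notch_mid between -0.003 and 0.003 m and y of pin_mid in the frame of notch_mid between -0.003 and 0.003 m and angle between the x axis of pin and the x axis of fixture, either way round below 0.035 rad and contact force between pin and fixture above 0.2 N and value of joint plunger below 0.002 m), for 0.2 s.
At the end, for the whole second after the job is handed in: Fingers still on the pin; it rests in both V-notches (centre within 3 mm of the notch line in height and sideways, within 2 degrees of its direction, weight on the V-blocks) and presses the pad with 6 to 13.5 N, the plunger 5 to 15 mm in; all still (z of pin_mid in the frame of notch_mid between -0.003 and 0.003 m and y of pin_mid in the frame of notch_mid between -0.003 and 0.003 m and angle between the x axis of pin and the x axis of fixture, either way round below 0.035 rad and contact force between pin and fixture above 0.2 N and contact force between pin and spring_stop between 6 and 13.5 N and value of joint plunger between 0.005 and 0.015 m and contact force between the fingers and pin above 1 N and linear speed of pin below 0.01 m/s and angular speed of pin below 0.1 rad/s); the arm keeps its last pose, push and grip.
It fails at once if the plunger is pushed all the way in (value of joint plunger above 0.0192 m).
It fails at once if the wax tin is moved (distance of tin from where it was at the start of the episode above 0.02 m).
It fails at once if the nut is moved (distance of nut from where it was at the start of the episode above 0.02 m).
It fails at once if the small bottle is moved (distance of bottle from where it was at the start of the episode above 0.02 m).
It also fails if it takes over 45 s, if anything falls off the work surface, if the arm or the gripper's body presses on something with over 40 N, if the wrist force passes 120 N, or if a joint passes its speed limit or range.

ROBOT

A 6-joint arm with a two-finger parallel gripper is mounted at the origin on a cart in front of the work surface, level with it; the furniture and walls round the work are solid. World frame = base frame: x ahead of the robot, y to its left, z up, the work surface at z = 0. Lengths are in m, angles in degrees, forces in N, time in s.
With the tool pointing down it reaches from about 0.35 to 0.875 m from the base axis. Payload 4.2 kg.
Tool frame: the origin (TCP) lies between the finger pads; the fingertips stand manip.nose_length ahead of it and the grasp point (between the pads) lies 11 mm behind it (manip.nose_length is the distance from the TCP to the fingertips, in m); z points along the fingers, x is the direction in which the jaws open and shut, and the axes are right-handed (so a half turn about z gives the same grasp; the last joint's range is limited). The gripper opens to 85 mm and grips with 20 to 120 N. Pads are 22 mm wide; open, the fingers measure 114 mm over their backs; the gripper's body (76 mm by 85 mm) begins 54 mm behind the grasp point. The pads swing forward as they close: fully open they stand 13 mm farther back than shut.
Start: joints at [79.676, 22.042, 0.453, 0, -68.411, -14.817], TCP at [0.265, 0.566, 0.239] pointing down, gripper open.
Joint ranges: [-179.83, 179.83], [-69.29, 118.12], [-61.27, 80.66], [-181.25, 117.63], [-171.15, -9.14], [-177.46, 177.46]. Speed limits (degrees/s): [159.86, 159.86, 180, 180, 180, 180].

INTERFACE

Orientations are given as [roll, pitch, yaw] about the fixed x, y, z axes, in that order (R = Rz(yaw) Ry(pitch) Rx(roll)).
In Python, from plant import manip, jaws, solver, get_obs, snapshot, job_done gives the robot as it stands. The module is installed in compiled form; this text tells all that it offers. Calls block until the motion is done:
- manip.move_ptp(position, orientation): joint-space move of the TCP to a pose.
- manip.move_straight(position, frame=None, vel=0.15, stop_force=None): straight line of the TCP; frame=None keeps the orientation; vel is the mean speed in m/s. With stop_force (N) it stops when the force on the tool has changed by that much, and returns True; else False.
- manip.move_joints(angles): joint-space move.
- jaws.gripper_to(opening, force=None): opening from 0.0 (shut) to 1.0 (fully open); force is the grip in N (None keeps the last); returns when the fingers have stopped.
- manip.wait(seconds).
- solver.inverse_kinematics(position, orientation): joint angles nearest the present ones, or None.
- get_obs(): the state.
- snapshot(name): name is "scene" or "top"; returns a dict with "color" (400x640x3 uint8, red, green, blue), "range_z" (400x640 float32, m along the optical axis (not along the pixel's ray), 0 where there is no reading), "fx", "fy", "cx", "cy" (pixels), "xyz" and "orientation" of the camera in the world. Camera axes: x right, y down, z forward; pixel columns grow to the right and rows downward; lengths in m; the calibration is good to about 2 mm. A picture is of the moment at which its call begins.
A pose or a line that the arm cannot do raises manip.Unreachable and nothing moves.
- job_done(): hands the job in, once; it reports no verdict.
The state is a dict: "time_s": time; "q": joint angles; "joint_velocities": joint speeds; "effort": joint torques, N m; "ee_pos": TCP position; "tool_rot": TCP orientation; "force": force on the tool from outside, world axes, zero at the start; "ft_torque": the same for the moment, N m; "opening": opening from 0.0 (shut) to 1.0 (fully open).
Only numpy, scipy, OpenCV 4.12 (cv2) and the standard library are available. Lean on these libraries where they do the work, as an engineer would, in place of code of your own. Each camera call takes 0.05 s, during which the arm holds its last target.

## Working session

There is one attempt and no reset: what is moved stays moved. The work goes in short steps, each a Python script; the robot and the scene stay as the last script left them, time stands still between calls to the robot, and variables do not carry over. Pictures are saved under pics/ and viewed, and the job is handed in when it is done.

```bash
mkdir -p pics; ls
cat > h.py <<'E'
import numpy as np, cv2
from scipy.spatial.transform import Rotation as Rn
from plant import manip, jaws, solver, get_obs, snapshot, job_done
def snap(name, fn):
    s=snapshot(name); cv2.imwrite('pics/'+fn+'.png', s['color'][:,:,::-1]); np.savez('pics/'+fn+'.npz', **{k:np.array(v) for k,v in s.items()}); return s
def rot(o):
    o=np.array(o,float)
    if o.shape==(3,3): return o
    if o.size==3: return Rn.from_euler('xyz',o,degrees=True).as_matrix()
    return Rn.from_quat(o).as_matrix()
def cloud(s):
    z=s['range_z']; v,u=np.mgrid[:z.shape[0],:z.shape[1]]
    P=np.stack([(u-s['cx'])/s['fx']*z,(v-s['cy'])/s['fy']*z,z],-1)
    W=P@rot(s['orientation']).T+np.array(s['xyz']); W[z==0]=np.nan; return W
E
python3 - <<'E'
from h import *
for n in('scene','top'):
    s=snap(n,n+'0'); print(n,s['xyz'],s['orientation'],s['fx'],s['fy'],s['cx'],s['cy'])
print(get_obs(), manip.nose_length)
E
```

```text
pics
scene [-0.1000695  -0.51425036  0.5982349 ] [-119.41188727   -0.48298046  -62.76147503] 442.6552207979592 442.6552207979592 322.6033924339817 198.95174381222884
top [ 0.49813106 -0.1791008   1.37835476] [-175.81350199    1.18789941  -91.04978874] 463.0421335421393 463.0421335421393 312.7218747961239 204.20380058334712
{'time_s': 0.1, 'q': array([ 7.96763985e+01,  2.20873411e+01,  3.87767568e-01, -2.36758060e-02,
       -6.84107767e+01, -1.48158197e+01]), 'joint_velocities': array([ 0.04996488, -0.13820008,  0.14882849,  0.00100882, -0.03209734,
       -0.04961481]), 'effort': array([-8.06461649e-04, -3.93316984e+01,  1.88929850e+01,  4.19797495e+00,
       -2.55348568e-03,  3.99732983e-06]), 'ee_pos': array([0.26529831, 0.56534918, 0.23832591]), 'tool_rot': array([-1.79993048e+02, -1.12308189e-01, -1.15148161e+02]), 'force': array([-0.22481691,  0.0419431 , -0.73311049]), 'ft_torque': array([-0.03019126, -0.01005717,  0.03097123]), 'opening': 0.9964980249828306} 0.008
```

View pics/scene0.png

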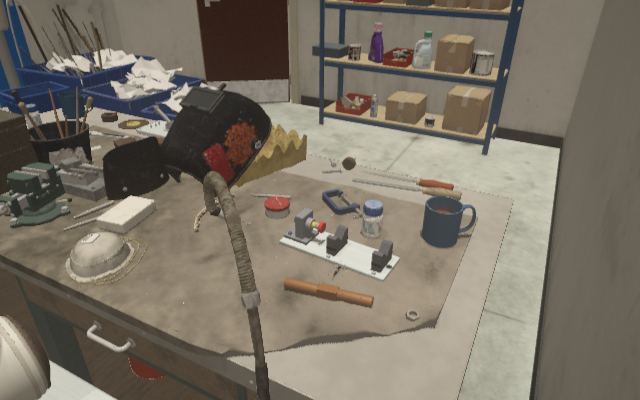

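View pics/top0.png

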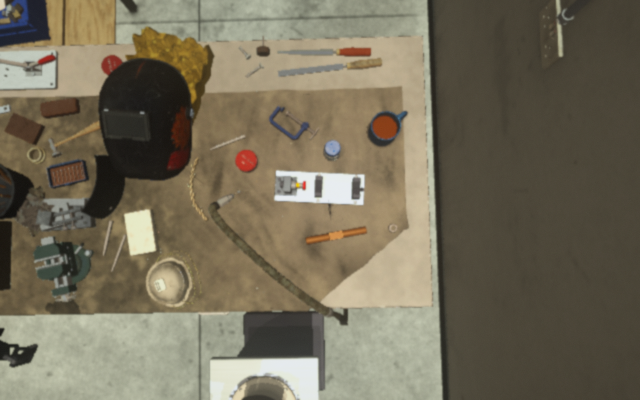

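Top view: fixture plate at about (320,188), with the stop at its left end (291,185) and the V-blocks at (319,186) and (357,188). The pin is at (336,236), nut (393,228), tin (246,160), bottle (332,150). The hose arches from (215,205) to (345,315).

Run:
```python
from h import *
for n in('top0','scene0'):
    s=dict(np.load(f'pics/{n}.npz')); c=s['color']
    x0,y0,x1,y1=(190,110,430,330) if n=='top0' else (190,140,430,350)
    im=cv2.resize(c[y0:y1,x0:x1],None,fx=3.3,fy=2.7 if 0 else 3.3,interpolation=cv2.INTER_CUBIC)[:, :, ::-1]
    if im.shape[0]>600: im=cv2.resize(im,(int(im.shape[1]*600/im.shape[0]),600))
    cv2.imwrite(f'pics/{n}z.png',im)
    W=cloud(s)
    pts={'top0':[(336,236),(310,240),(362,232),(319,176),(319,197),(357,188),(357,180),(357,198),(246,160),(332,150),(393,228),(285,185),(276,172),(363,175),(363,204),(276,201),(300,185),(380,200),(250,240)],
     'scene0':[(330,292),(340,235),(380,253),(278,205),(372,215),(412,316),(319,226)]}[n]
    for p in pts: print(n,p,W[p[1],p[0]].round(4))
```

```text
top0 (336, 236) [ 0.5035 -0.2192  0.0173]
top0 (310, 240) [ 0.4933 -0.143   0.0233]
top0 (362, 232) [ 0.5138 -0.2954  0.0183]
top0 (319, 176) [ 0.6763 -0.173   0.057 ]
top0 (319, 197) [ 0.6183 -0.1717  0.0274]
top0 (357, 188) [ 0.6414 -0.2826  0.0381]
top0 (357, 180) [ 0.6629 -0.282   0.0527]
top0 (357, 198) [ 0.6109 -0.2807  0.0532]
top0 (246, 160) [0.7314 0.0409 0.0336]
top0 (332, 150) [ 0.7453 -0.2112  0.0868]
top0 (393, 228) [ 0.524  -0.3883  0.0045]
top0 (285, 185) [ 0.6503 -0.0761  0.0738]
top0 (276, 172) [ 0.6975 -0.0446  0.0084]
top0 (363, 175) [ 0.6829 -0.3036  0.0093]
top0 (363, 204) [ 0.5969 -0.3019  0.0034]
top0 (276, 201) [ 6.114e-01 -4.260e-02 -6.000e-04]
top0 (300, 185) [ 0.651  -0.1181  0.0604]
top0 (380, 200) [ 0.6084 -0.3534 -0.0034]
top0 (250, 240) [0.4964 0.0362 0.0009]
scene0 (330, 292) [ 0.4942 -0.2299  0.0202]
scene0 (340, 235) [ 0.6526 -0.1759  0.0413]
scene0 (380, 253) [ 0.6151 -0.2845  0.0535]
scene0 (278, 205) [0.7149 0.0274 0.0314]
scene0 (372, 215) [ 0.7291 -0.2207  0.0654]
scene0 (412, 316) [ 0.5139 -0.3886  0.0124]
scene0 (319, 226) [ 0.641  -0.1288  0.0576]
```

Run:
```python
from h import *
for n in('top0','scene0'):
    s=dict(np.load(f'pics/{n}.npz')); W=cloud(s).reshape(-1,3); hsv=cv2.cvtColor(s['color'],cv2.COLOR_RGB2HSV).reshape(-1,3)
    # pin: orange-bronze
    m=(hsv[:,0]>5)&(hsv[:,0]<18)&(hsv[:,1]>140)&(W[:,2]<0.04)&(W[:,2]>0.002)&(W[:,0]>.3)&(W[:,0]<.6)&(W[:,1]<0)&(W[:,1]>-.4)
    P=W[m]; print(n,'pin n',m.sum(),'med',np.median(P,0),'min',P.min(0),'max',P.max(0))
    r=cv2.minAreaRect((P[:,:2]*1000).astype(np.float32)); print(r)
    xy=P[:,:2]; c=xy.mean(0); w,v=np.linalg.eigh(np.cov((xy-c).T)); d=v[:,1]; a=np.degrees(np.arctan2(d[1],d[0])); t=(xy-c)@d; print('axis',a,'ends',t.min(),t.max(),'mid',c+d*(t.min()+t.max())/2)
    q=P[P[:,2]>.016]; print('zhi',len(q),q.mean(0), np.percentile(P[:,2],[50,90,99]))
    # V block tops
    m=(W[:,2]>.04)&(W[:,2]<.06)&(W[:,0]>.45)&(W[:,0]<.75)&(W[:,1]<-.05)&(W[:,1]>-.42)
    P=W[m]
    np.save(f'/tmp/{n}.npy',P)
    for lo in np.arange(-.40,-.05,.01):
        k=(P[:,1]>=lo)&(P[:,1]<lo+.01)
        if k.sum(): print(round(lo,3),k.sum(),P[k][:,0].min().round(4),P[k][:,0].max().round(4),P[k][:,2].max().round(4))
```

```text
top0 pin n 396 med [ 0.50643624 -0.21611579  0.02097622] min [ 0.48443507 -0.30475184  0.00483554] max [ 0.5285718  -0.13103623  0.02888519]
((507.0711975097656, -217.82745361328125), (20.16863441467285, 177.3087158203125), 9.848586082458496)
axis 99.57278134955136 ends -0.0899924397306801 0.08727825462946279 mid [ 0.50656623 -0.21791542]
zhi 362 [ 0.50578698 -0.21579569  0.02133279] [0.02097622 0.0247852  0.02791469]
-0.3 6 0.6539 0.6687 0.0579
-0.29 57 0.6105 0.6688 0.0598
-0.28 67 0.6108 0.6691 0.0588
-0.27 15 0.6118 0.6356 0.058
-0.24 3 0.7401 0.7472 0.0586
-0.23 7 0.7308 0.7386 0.0591
-0.22 6 0.7284 0.7309 0.0598
-0.21 6 0.7286 0.7339 0.0562
-0.2 7 0.7333 0.7404 0.0596
-0.19 7 0.6664 0.7459 0.0584
-0.18 58 0.6186 0.6767 0.0587
-0.17 72 0.6189 0.6771 0.0586
-0.16 7 0.6193 0.6373 0.0556
-0.14 5 0.6409 0.6624 0.0597
-0.13 13 0.6401 0.6627 0.0599
-0.12 9 0.6458 0.6572 0.0596
-0.11 11 0.6407 0.6572 0.0597
-0.1 10 0.6407 0.6689 0.0595
-0.08 2 0.6319 0.6322 0.0583
-0.07 8 0.6464 0.6643 0.0598
  return _methods._mean(a, axis=axis, dtype=dtype,
  ret = um.true_divide(
Traceback (most recent call last):
ValueError: zero-size array to reduction operation minimum which has no identity
```

Run:
```python
from h import *
def proj(s,P):
    P=np.atleast_2d(P); C=(P-s['xyz'])@rot(s['orientation']); return np.c_[C[:,0]/C[:,2]*s['fx']+s['cx'],C[:,1]/C[:,2]*s['fy']+s['cy']]
def onplane(s,uv,z):
    uv=np.atleast_2d(uv); d=np.c_[(uv[:,0]-s['cx'])/s['fx'],(uv[:,1]-s['cy'])/s['fy'],np.ones(len(uv))]@rot(s['orientation']).T
    t=(z-s['xyz'][2])/d[:,2]; return s['xyz']+d*t[:,None]
for n,roi in(('top0',(255,150,385,225)),('scene0',(265,215,410,290))):
    s=dict(np.load(f'pics/{n}.npz')); hsv=cv2.cvtColor(s['color'],cv2.COLOR_RGB2HSV)
    for nm,z,thr in(('plate',.010,lambda h:(h[...,1]<45)&(h[...,2]>165)),):
        m=np.zeros(hsv.shape[:2],np.uint8); x0,y0,x1,y1=roi; m[y0:y1,x0:x1]=thr(hsv)[y0:y1,x0:x1]
        nn,lab,st,_=cv2.connectedComponentsWithStats(m); 
        ks=[k for k in range(1,nn) if st[k,4]>15]; m=np.isin(lab,ks); v,u=np.nonzero(m)
        X=onplane(s,np.c_[u,v],z)[:,:2]*1000
        r=cv2.minAreaRect(X.astype(np.float32)); print(n,nm,r,[st[k].tolist() for k in ks])
    W=cloud(s); v,u=np.mgrid[:400,:640]
    m=(hsv[...,0]>3)&(hsv[...,0]<20)&(hsv[...,1]>120)
    roi2=(295,220,375,250) if n=='top0' else (278,270,380,312)
    k=np.zeros_like(m); k[roi2[1]:roi2[3],roi2[0]:roi2[2]]=1; m&=k
    X=onplane(s,np.c_[u[m],v[m]],.011)[:,:2]*1000
    print(n,'pin',m.sum(),cv2.minAreaRect(X.astype(np.float32)), np.nanmean(W[m],0))
    m=((hsv[...,0]<5)|(hsv[...,0]>172))&(hsv[...,1]>150)&(W[...,2]>.03)&(W[...,2]<.07)&(abs(W[...,0]-.648)<.03)&(W[...,1]<-.08)&(W[...,1]>-.16)
    print('redpad',m.sum(),np.c_[u[m],v[m]].min(0),np.c_[u[m],v[m]].max(0),np.nanmean(W[m],0),np.nanmin(W[m],0),np.nanmax(W[m],0))
```

```text
top0 plate ((649.4010620117188, -173.17752075195312), (266.1200256347656, 93.26910400390625), 85.62554168701172) [[274, 170, 91, 36, 1968]]
top0 pin 459 ((506.65753173828125, -218.42892456054688), (23.773300170898438, 181.95880126953125), 8.792905807495117) [ 0.50645461 -0.21750864  0.0197164 ]
redpad 13 [303 182] [304 188] [ 0.64979916 -0.12834354  0.06311236] [ 0.64212087 -0.12989622  0.05774559] [ 0.65971148 -0.12650406  0.06902514]
scene0 plate ((713.247314453125, -179.7674560546875), (265.369140625, 232.11846923828125), 85.84037780761719) [[366, 215, 17, 7, 46], [307, 218, 6, 5, 19], [280, 231, 111, 49, 1561], [388, 254, 12, 13, 81]]
scene0 pin 624 ((507.60406494140625, -217.28390502929688), (31.730533599853516, 180.4285430908203), 10.732547760009766) [ 0.49722564 -0.21459464  0.01830367]
redpad 46 [318 222] [325 231] [ 0.64407417 -0.13262134  0.0550474 ] [ 0.63477142 -0.13597601  0.04396879] [ 0.65673824 -0.12742588  0.06411713]
```

View pics/top0z.png

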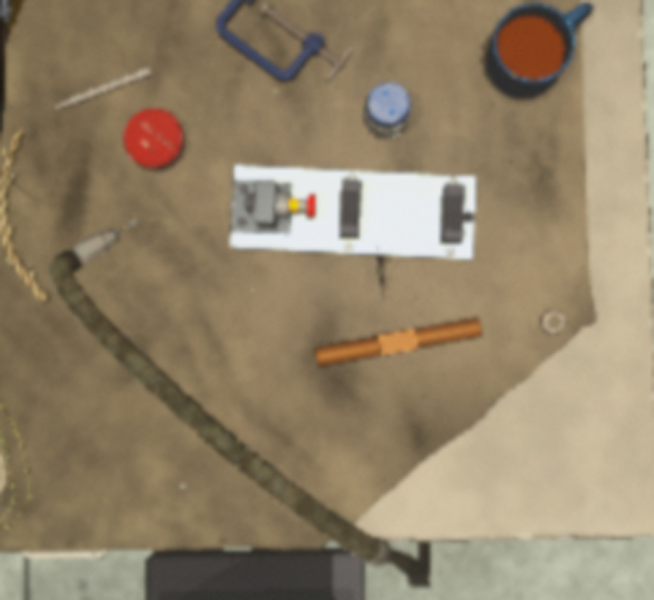

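View pics/scene0z.png

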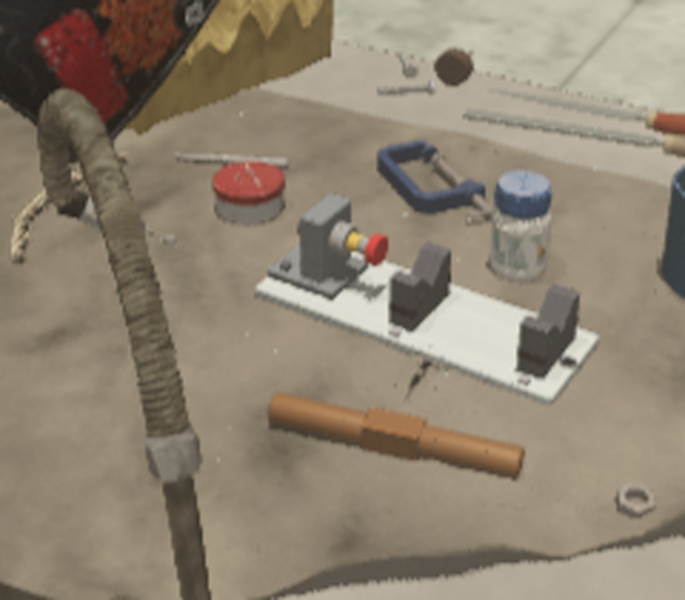

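The fixture origin comes out near (0.645, -0.226) with yaw about 85.7°. The plate fit (266x93 mm) and the V-block tops agree. The pin is at (0.507, -0.218) with its axis at about 99.3°. Next I check IK and how much the arm clears the hose.

Run:
```python
from h import *
rows=[];b=[]
for r in np.arange(.42,.86,.06):
  for z in (.01,.1,.2,.3):
    for tilt in (-20,0,20):
      q=solver.inverse_kinematics([r,0,z],[180,tilt,9.3])
      q=solver.inverse_kinematics([r,0,z],[180,tilt,0]) if q is None or 1 else q
      if q is None: continue
      if abs(q[3])>1: continue
      q2=np.radians(q[1]);ph=np.radians(q[1]-q[2]); 
      a=Rn.from_euler('xyz',[180,tilt,0],degrees=True).apply([0,0,1])
      rows.append([1,0,np.sin(q2),np.cos(ph),np.sin(ph),a[0]]);b.append(r)
      rows.append([0,1,np.cos(q2),-np.sin(ph),np.cos(ph),a[2]]);b.append(z)
x,res,rk,_=np.linalg.lstsq(np.array(rows),np.array(b),rcond=None)
print(len(b),'a1,d1,L2,L3,a3,tool',x.round(4),rk,np.abs(np.array(rows)@x-b).max())
for nm,p,yaws in(('pick',[.507,-.218,.01],(9.3,-170.7)),('place',[.644,-.241,.051],(-4.3,175.7)),('end',[.646,-.217,.051],(-4.3,175.7))):
  for y in yaws:
    q=solver.inverse_kinematics(p,[180,0,y]); print(nm,y,None if q is None else np.round(q,1))
    if q is not None:
      q2=np.radians(q[1]);ph=np.radians(q[1]-q[2]); 
      e=x[0]+x[2]*np.sin(q2),x[1]+x[2]*np.cos(q2); w=e[0]+x[3]*np.cos(ph)+x[4]*np.sin(ph),e[1]-x[3]*np.sin(ph)+x[4]*np.cos(ph); print('elbow',np.round(e,3),'wrist',np.round(w,3))
s=dict(np.load('pics/top0.npz')); W=cloud(s)
# hose points: ridge above 0.06 in region
m=(W[...,0]>.15)&(W[...,0]<.68)&(W[...,1]<.16)&(W[...,1]>-.33)&(W[...,2]>.07)
P=W[m]
for lo in np.arange(.15,.66,.03):
    k=P[(P[:,0]>=lo)&(P[:,0]<lo+.03)]
    k=k[(k[:,1]>-.08)|(k[:,0]<.5)]
    if len(k): print(round(lo,2),len(k),'y',k[:,1].mean().round(3),'z',np.percentile(k[:,2],90).round(3))
```

```text
64 a1,d1,L2,L3,a3,tool [ 0.0311 -0.0614  0.5488  0.4162  0.0057  0.0614] 5 0.004397934515165932
pick 9.3 [  -6.4   30.7  -24.6    0.   -34.7 -164.3]
elbow [0.311 0.411] wrist [0.553 0.072]
pick -170.7 [ -6.4  30.7 -24.6   0.  -34.7  15.7]
elbow [0.311 0.411] wrist [0.553 0.072]
place -4.3 [  -7.1   37.4   -2.1    0.   -50.5 -177.2]
elbow [0.365 0.374] wrist [0.689 0.114]
place 175.7 [ -7.1  37.4  -2.1   0.  -50.5   2.8]
elbow [0.365 0.374] wrist [0.689 0.114]
end -4.3 None
end 175.7 [ -5.   36.9  -3.1   0.  -50.    0.7]
elbow [0.361 0.377] wrist [0.683 0.114]
0.27 48 y -0.198 z 0.154
0.3 149 y -0.176 z 0.201
0.33 166 y -0.142 z 0.232
0.36 168 y -0.107 z 0.248
0.39 169 y -0.071 z 0.253
0.42 167 y -0.036 z 0.251
0.45 163 y -0.001 z 0.243
0.48 144 y 0.033 z 0.228
0.51 138 y 0.068 z 0.205
0.54 110 y 0.101 z 0.17
0.57 71 y 0.126 z 0.122
0.63 40 y -0.075 z 0.079
```

Run:
```python
from h import *
s=dict(np.load('pics/top0.npz')); W=cloud(s); r=np.hypot(W[...,0],W[...,1]); m=(W[...,2]>.27)&(r<.8)&(r>.35)&(W[...,1]>-.4)
print(m.sum(), W[m].min(0) if m.any() else '', W[m].max(0) if m.any() else '')
q=solver.inverse_kinematics([.40,.45,.42],[180,0,-130]);print(q)
```

```text
614 [0.22267762 0.49275567 0.27141174] [0.27888743 0.56898698 0.36176567]
[ 63.75797644  16.32058857  17.2664599    0.         -90.94587133
 -13.75797644]
```

Run:
```python
from h import *
manip.move_ptp([.29,.55,.42],[180,0,-125])
manip.move_ptp([.507,-.218,.40],[180,0,-170.7])
jaws.gripper_to(0.7,60)
manip.move_ptp([.507,-.218,.10],[180,0,-170.7])
o=get_obs(); print(o['time_s'],o['ee_pos'],o['tool_rot'],o['force'],o['opening'])
snap('scene','scene1')
snap('top','top1')
```

```text
5.2 [ 0.50843315 -0.21831039  0.10131365] [-1.79923531e+02  1.62735242e-01 -1.70672702e+02] [0.30448107 0.00785801 0.36112676] 0.6977153551241417
```

View pics/scene1.png

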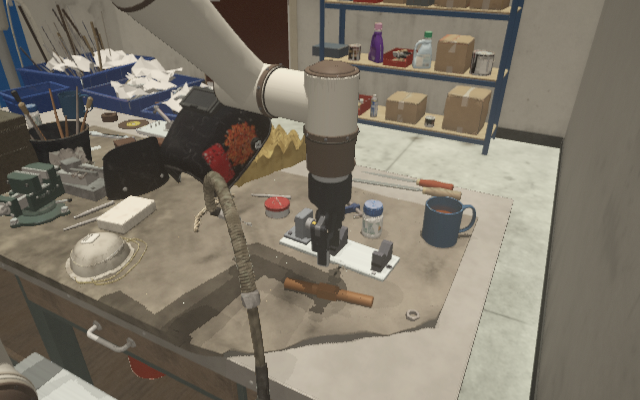

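The gripper hangs straight above the pin, around (325,235) in the image. The arm is well clear of the hose at (215,180) to (260,390). Now I descend and grip.

Run:
```python
from h import *
hit=manip.move_straight([.507,-.218,.010],vel=.08,stop_force=8)
o=get_obs(); print(hit,o['time_s'],o['ee_pos'],o['force'],o['opening'])
jaws.gripper_to(0.0,60)
manip.wait(.2)
o=get_obs(); print(o['time_s'],o['ee_pos'],o['force'],o['opening'])
manip.move_straight([.507,-.218,.04],vel=.08)
o=get_obs(); print(o['time_s'],o['ee_pos'],o['tool_rot'],o['force'],o['ft_torque'],o['opening'])
manip.move_straight([.507,-.218,.12],vel=.15)
manip.wait(.2)
o=get_obs(); print(o['time_s'],o['ee_pos'],o['tool_rot'],o['force'],o['ft_torque'],o['opening'])
snap('scene','scene2')
```

```text
False 6.575 [ 0.5074464  -0.21808645  0.0105523 ] [ 0.16823137 -0.00826769 -0.52936126] 0.7015360645802026
7.2083 [ 0.50692651 -0.21800951  0.01050955] [-1.23600937  0.6590714   5.91776974] 0.24103919243100513
7.7333 [ 0.50668927 -0.21786898  0.03976925] [ 1.79977620e+02 -1.24663535e-02 -1.70724153e+02] [ 0.26939375  0.17442914 -3.72301265] [-0.00775084  0.04722875 -0.00228608] 0.2442294827720273
8.6167 [ 0.50624069 -0.21785051  0.11862764] [ 1.79946963e+02 -1.51800698e-01 -1.70708711e+02] [ 0.51799915 -0.25089531 -1.96283455] [-0.01971497  0.03014415  0.04373339] 0.240336598482143
```

View pics/scene2.png

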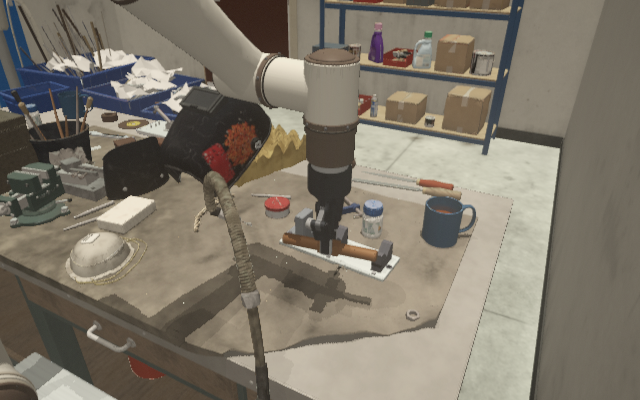

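```bash
python3 - <<'E'
from h import *
manip.move_ptp([.644,-.240,.14],[180,0,175.7])
manip.move_straight([.644,-.240,.072],vel=.1)
manip.wait(.3)
o=get_obs(); print(o['time_s'],o['ee_pos'],o['tool_rot'],o['force'],o['ft_torque'],o['opening'])
snap('scene','scene3'); snap('top','top3')
E
python3 - <<'E'
import cv2
a=cv2.imread('pics/scene3.png')[190:300,250:430]; b=cv2.imread('pics/top3.png')[130:260,240:400]
cv2.imwrite('pics/s3z.png',cv2.resize(a,None,fx=4,fy=4,interpolation=cv2.INTER_CUBIC)); cv2.imwrite('pics/t3z.png',cv2.resize(b,None,fx=4,fy=4,interpolation=cv2.INTER_CUBIC))
E
```

```text
10.4167 [ 0.64424891 -0.24004387  0.07261682] [-1.79995856e+02  6.00026690e-02  1.75698389e+02] [ 0.42705761 -1.02098673 -3.38965847] [0.00835216 0.03682839 0.01230424] 0.23993452010808197
```

View pics/s3z.png

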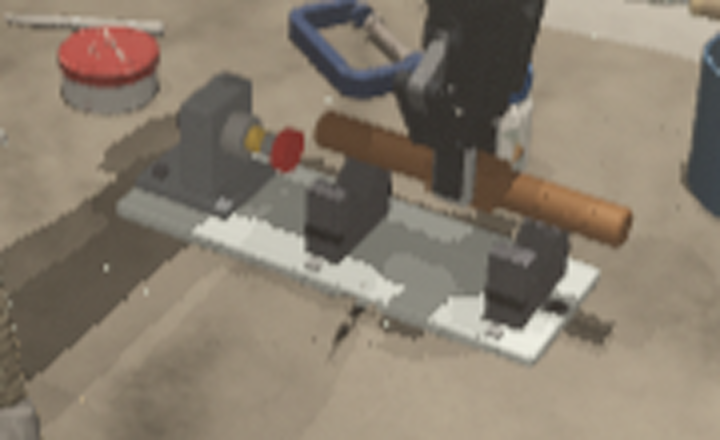

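View pics/t3z.png

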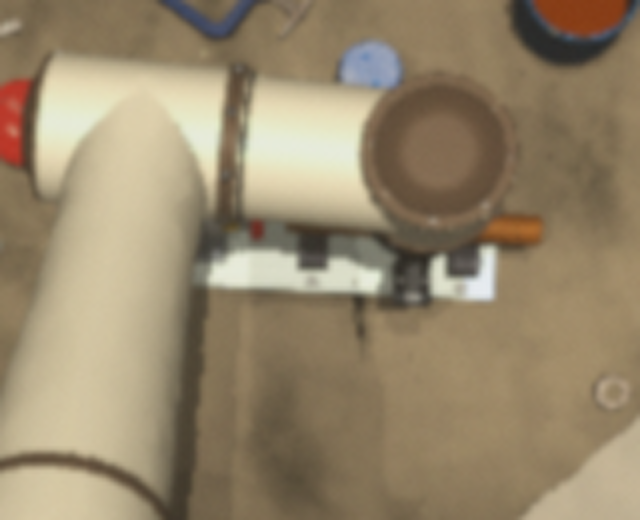

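The pin hangs level above both notches, with its stop-side end just short of the red pad (zoomed view, pin end at (325,130), pad at (288,148)). Lowering with a force stop.

Run:
```python
from h import *
o0=get_obs()
hit=manip.move_straight([.644,-.240,.0485],vel=.02,stop_force=4)
o=get_obs(); print(hit,o['time_s'],o['ee_pos'],o['tool_rot'],(o['force']-o0['force']).round(2),o['ft_torque']-o0['ft_torque'])
manip.wait(.4)
o=get_obs(); print(hit,o['time_s'],o['ee_pos'],o['tool_rot'],(o['force']-o0['force']).round(2),o['ft_torque']-o0['ft_torque'])
snap('scene','scene4'); 
a=cv2.imread('pics/scene4.png')[190:300,250:430]
cv2.imwrite('pics/s4z.png',cv2.resize(a,None,fx=4,fy=4,interpolation=cv2.INTER_CUBIC))
```

```text
True 11.45 [ 0.6429786  -0.23993737  0.05122074] [-179.99974589   -0.18120288  175.75872974] [-1.65 -0.27  7.23] [0.17040133 0.14148841 0.1904211 ]
True 11.85 [ 0.64299103 -0.23991114  0.05118239] [-179.99664403   -0.18431024  175.75581306] [-1.11 -0.79  8.76] [0.12143433 0.12429245 0.25133027]
```

View pics/s4z.png

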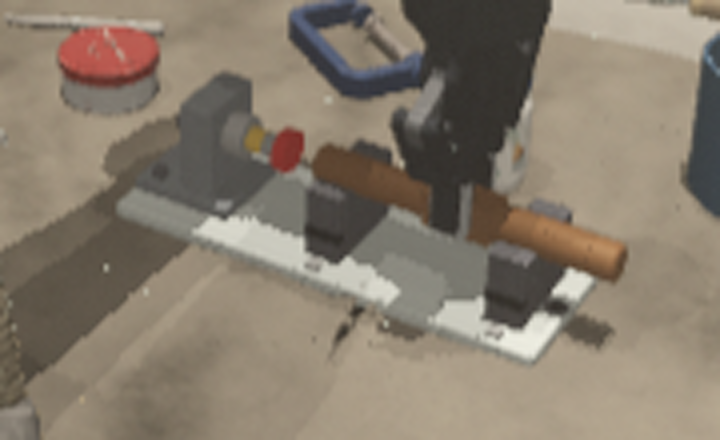

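Contact came at TCP z 0.0512, which matches the pin centre lying on the notch line. The tilt moment is small, so both blocks are carrying it. The pin is clear of the pad. I'll null the small sideways force and yaw moment, then slide in small steps.

Run:
```python
from h import *
F0=np.array([.427,-1.021,-3.39]); T0=np.array([.0084,.0368,.0123])
def rep(t):
    o=get_obs(); print(t,round(o['time_s'],2),o['ee_pos'].round(5),o['tool_rot'].round(3),(o['force']-F0).round(2),(o['ft_torque']-T0).round(3),flush=True)
rep('a')
for x,yaw in((.6430,175.7),(.6425,176.0),(.6425,176.3)):
    manip.move_straight([x,-.240,.0508],[180,0,yaw],vel=.02); manip.wait(.25); rep((x,yaw))
```

```text
a 11.9 [ 0.64299 -0.23991  0.05119] [-179.999   -0.182  175.752] [-1.55  1.04  9.18] [0.14  0.223 0.227]
(0.643, 175.7) 12.4 [ 0.64299 -0.23995  0.0512 ] [-1.79992e+02 -5.00000e-03  1.75727e+02] [-3.3   3.08  9.06] [0.509 0.561 0.269]
(0.6425, 176.0) 12.9 [ 0.64289 -0.23998  0.05109] [-1.79995e+02  5.10000e-02  1.76002e+02] [-0.08  3.22  8.21] [0.496 0.118 0.209]
(0.6425, 176.3) 13.4 [ 0.6429  -0.23995  0.05108] [1.79992e+02 5.90000e-02 1.76239e+02] [-0.05  3.08  8.57] [ 0.486  0.17  -0.085]
```

```bash
cat >> h.py <<'E'
F0=np.array([.427,-1.021,-3.39]); T0=np.array([.0084,.0368,.0123])
yaw=176.2; d=np.array([np.cos(np.radians(yaw-90)),np.sin(np.radians(yaw-90)),0]); p0=np.array([.6425,-.240,.0508])
def rep(t):
    o=get_obs(); e=o['ee_pos']-p0; f=o['force']-F0
    n=np.array([-d[1],d[0],0])
    print(t,'t',round(o['time_s'],2),'along',(e@d*1e3).round(2),'lat',(e@n*1e3).round(2),'z',o['ee_pos'][2].round(4),'rot',o['tool_rot'].round(2),'Fal',(f@d).round(2),'Flat',(f@n).round(2),'Fz',f[2].round(2),'T',(o['ft_torque']-T0).round(2),flush=True); return e@d*1e3,f@d
def go(s,vel=.02,dz=0,dn=0):
    manip.move_straight(list(p0+d*s/1e3+[0,0,dz]),[180,0,yaw],vel=vel); manip.wait(.15); return rep(s)
E
python3 - <<'E'
from h import *
for s in (0,4,8,10,12,13,14,15,16): 
    a,f=go(s)
    if f<-7: break
snap('scene','scene5')
a=cv2.imread('pics/scene5.png')[190:300,250:430]
cv2.imwrite('pics/s5z.png',cv2.resize(a,None,fx=4,fy=4,interpolation=cv2.INTER_CUBIC))
E
```

```text
0 t 13.8 along 0.05 lat -0.39 z 0.0511 rot [1.8000e+02 6.0000e-02 1.7616e+02] Fal 3.09 Flat 1.14 Fz 8.43 T [ 0.53  0.13 -0.05]
4 t 14.3 along 3.52 lat -0.38 z 0.0511 rot [-1.7997e+02  6.0000e-02  1.7619e+02] Fal -2.55 Flat 0.56 Fz 6.75 T [-1.04 -0.12 -0.09]
8 t 14.8 along 8.35 lat -0.4 z 0.0511 rot [1.7999e+02 5.0000e-02 1.7621e+02] Fal -1.83 Flat -0.4 Fz 8.86 T [-0.85 -0.27 -0.09]
10 t 15.2 along 10.32 lat -0.4 z 0.0511 rot [-1.8000e+02  5.0000e-02  1.7621e+02] Fal -2.61 Flat -1.48 Fz 8.76 T [-0.9  -0.27 -0.1 ]
12 t 15.6 along 12.39 lat -0.41 z 0.0511 rot [1.8000e+02 6.0000e-02 1.7621e+02] Fal -1.9 Flat -0.98 Fz 8.63 T [-0.87 -0.28 -0.06]
13 t 16.0 along 13.33 lat -0.39 z 0.051 rot [-1.8000e+02  5.0000e-02  1.7621e+02] Fal -2.18 Flat -1.0 Fz 8.83 T [-0.96 -0.3  -0.13]
14 t 16.4 along 14.3 lat -0.4 z 0.0511 rot [-1.8000e+02  6.0000e-02  1.7621e+02] Fal -2.1 Flat -1.59 Fz 8.74 T [-0.99 -0.26 -0.05]
15 t 16.8 along 15.31 lat -0.41 z 0.0511 rot [-1.8000e+02  5.0000e-02  1.7621e+02] Fal -2.2 Flat -0.81 Fz 9.12 T [-0.94 -0.32 -0.09]
16 t 17.2 along 16.32 lat -0.43 z 0.0511 rot [-1.8000e+02  6.0000e-02  1.7621e+02] Fal -2.25 Flat -1.11 Fz 9.15 T [-0.94 -0.32 -0.08]
```

View pics/s5z.png

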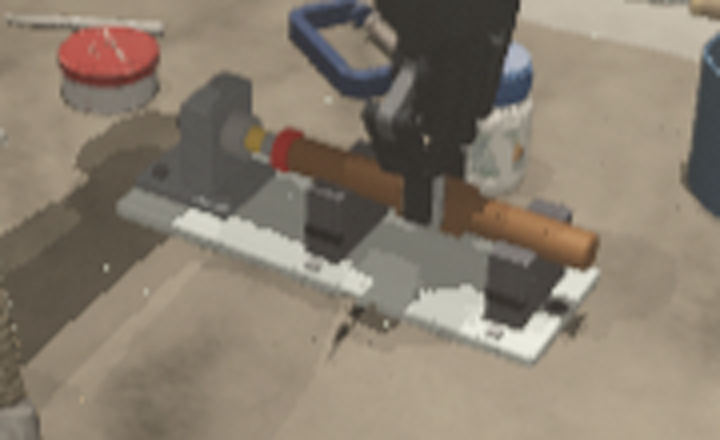

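The pin's end is right at the red pad, around (290,150) in the zoomed view. Sliding friction is steady at about 2.1 N. Continuing in 1 mm steps until the spring preload shows.

Run:
```python
from h import *
c=None
for s in range(17,32): 
    a,f=go(s)
    if c is None and f<-4.5: c=a; print('contact',c)
    if c is not None and (a>c+5 or f<-9): break
```

```text
17 t 17.65 along 17.3 lat -0.42 z 0.0511 rot [-1.8000e+02  6.0000e-02  1.7621e+02] Fal -1.97 Flat -0.35 Fz 8.89 T [-0.97 -0.31 -0.08]
18 t 18.05 along 17.84 lat -0.43 z 0.0511 rot [-1.7997e+02  6.0000e-02  1.7621e+02] Fal -3.39 Flat -1.18 Fz 8.96 T [-1.4  -0.35 -0.03]
19 t 18.45 along 18.44 lat -0.39 z 0.0511 rot [-1.7995e+02  6.0000e-02  1.7621e+02] Fal -5.15 Flat -0.63 Fz 7.47 T [-1.69 -0.36 -0.06]
contact 18.442929768071096
20 t 18.85 along 19.23 lat -0.43 z 0.0511 rot [-1.7993e+02  6.0000e-02  1.7621e+02] Fal -5.46 Flat -1.0 Fz 8.12 T [-1.96 -0.33 -0.05]
21 t 19.25 along 20.06 lat -0.43 z 0.0511 rot [-1.7992e+02  6.0000e-02  1.7620e+02] Fal -6.98 Flat -0.99 Fz 7.22 T [-2.1  -0.34 -0.08]
22 t 19.65 along 20.89 lat -0.42 z 0.0511 rot [-1.7991e+02  6.0000e-02  1.7621e+02] Fal -6.17 Flat -1.73 Fz 6.75 T [-2.21 -0.35 -0.02]
23 t 20.05 along 21.76 lat -0.42 z 0.051 rot [-1.7991e+02  6.0000e-02  1.7620e+02] Fal -7.01 Flat -0.23 Fz 7.76 T [-2.37 -0.38 -0.08]
24 t 20.45 along 22.63 lat -0.44 z 0.0511 rot [-1.799e+02  6.000e-02  1.762e+02] Fal -7.56 Flat -1.83 Fz 7.43 T [-2.52 -0.39 -0.04]
25 t 20.85 along 23.46 lat -0.4 z 0.051 rot [-1.7989e+02  6.0000e-02  1.7619e+02] Fal -7.36 Flat -2.15 Fz 6.29 T [-2.54 -0.38 -0.03]
```

The spring picked up at about 18 mm along the slide. From there the moment slope (0.6 N/mm at a lever of about 0.23 m) agrees with that zero, so half travel is near 28 mm.

Run:
```python
from h import *
for s in (27,28.5): 
    a,f=go(s)
manip.wait(.3)
s=snap('scene','scene6')
a=cv2.imread('pics/scene6.png')[200:280,270:400]
cv2.imwrite('pics/s6z.png',cv2.resize(a,None,fx=6,fy=6,interpolation=cv2.INTER_CUBIC))
rep('end')
snap('top','top6')
b=cv2.imread('pics/top6.png')[165:215,270:340]
cv2.imwrite('pics/t6z.png',cv2.resize(b,None,fx=10,fy=10,interpolation=cv2.INTER_CUBIC))
```

```text
27 t 21.25 along 25.36 lat -0.44 z 0.0511 rot [-1.7988e+02  7.0000e-02  1.7619e+02] Fal -9.32 Flat -1.4 Fz 6.33 T [-2.66 -0.41 -0.09]
28.5 t 21.65 along 26.66 lat -0.42 z 0.0511 rot [-1.7987e+02  6.0000e-02  1.7620e+02] Fal -8.67 Flat -1.93 Fz 7.96 T [-2.87 -0.41 -0.04]
end t 22.0 along 26.65 lat -0.44 z 0.0511 rot [-1.7987e+02  7.0000e-02  1.7620e+02] Fal -9.28 Flat -2.32 Fz 7.07 T [-2.89 -0.38 -0.18]
```

View pics/s6z.png

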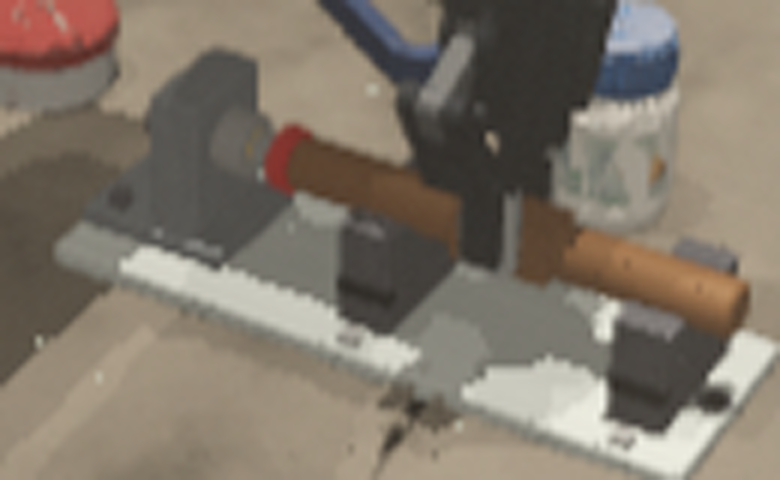

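View pics/t6z.png

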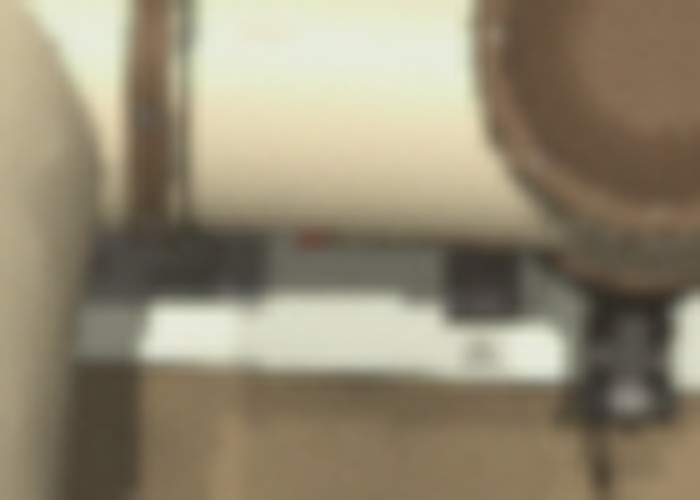

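A thin sliver of yellow is still showing at (252,140), so the plunger is just short of half-way, at about 8.7 mm. I'll move about 1 mm further and check the pin's level and position from depth.

Run:
```python
from h import *
go(29.8); manip.wait(.5); rep('end')
s=snap('scene','scene7')
a=cv2.imread('pics/scene7.png')[200:280,270:400]
cv2.imwrite('pics/s7z.png',cv2.resize(a,None,fx=6,fy=6,interpolation=cv2.INTER_CUBIC))
W=cloud(s); hsv=cv2.cvtColor(s['color'],cv2.COLOR_RGB2HSV)
m=(hsv[...,0]>3)&(hsv[...,0]<20)&(hsv[...,1]>110)&(W[...,2]>.03)&(W[...,2]<.08)&(abs(W[...,0]-.645)<.03)&(W[...,1]<-.11)&(W[...,1]>-.33)
P=W[m]-np.array([.6429,-.240,0]); n=np.array([-d[1],d[0],0]); al=P@d*1e3; la=P@n*1e3
for lo in range(-70,130,20):
    k=(al>=lo)&(al<lo+20)
    if k.sum()>5: print(lo,k.sum(),'lat',np.median(la[k]).round(1),'z med/max',(np.median(P[k,2])*1e3).round(1),(np.percentile(P[k,2],95)*1e3).round(1))
for nm,(u,v) in dict(tin=(278,203),bottle=(372,208),nut=(412,316)).items(): print(nm,W[v,u].round(3))
o=get_obs(); print(o['opening'])
```

```text
29.8 t 22.45 along 27.76 lat -0.42 z 0.0511 rot [-1.7986e+02  6.0000e-02  1.7619e+02] Fal -10.13 Flat -1.8 Fz 6.99 T [-3.07 -0.41 -0.11]
end t 22.95 along 27.73 lat -0.45 z 0.0511 rot [-1.7986e+02  7.0000e-02  1.7619e+02] Fal -10.47 Flat -1.98 Fz 7.71 T [-3.09 -0.43 -0.01]
-70 71 lat 7.9 z med/max 56.2 61.6
-50 76 lat 9.1 z med/max 57.5 61.9
-30 79 lat 9.4 z med/max 57.6 62.4
-10 83 lat 10.1 z med/max 56.5 62.0
10 31 lat 10.3 z med/max 60.5 63.0
30 17 lat 11.2 z med/max 56.3 61.6
50 55 lat 9.9 z med/max 56.4 61.1
70 58 lat 8.9 z med/max 56.6 61.9
90 67 lat 9.2 z med/max 57.3 61.6
110 23 lat 8.5 z med/max 57.4 62.8
tin [0.723 0.032 0.032]
bottle [ 0.731 -0.219  0.083]
nut [ 0.512 -0.389  0.014]
0.24165040512506464
```

View pics/s7z.png

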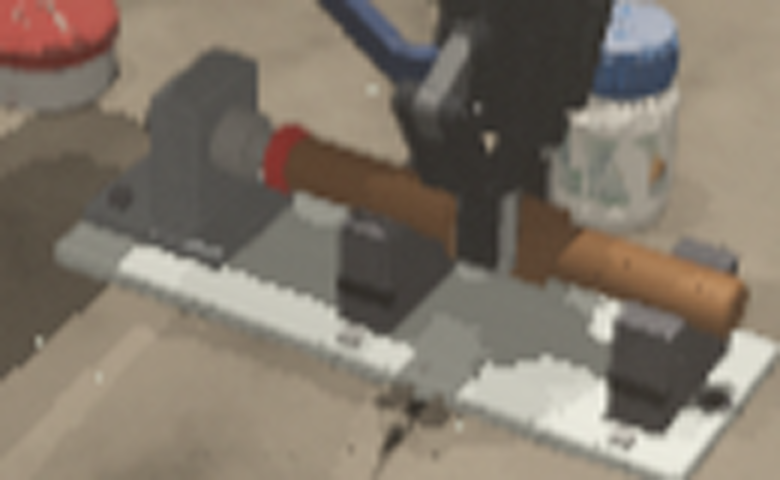

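The yellow has just gone in, with only grey stem showing beside the pad at (260,150), so the plunger is about half-way. The pin's top reads 61 to 63 mm all along (62.6 expected), so it is level in both notches. Tin, bottle and nut read as before, so I'm handing in.

Run:
```python
from h import *
rep('final'); job_done()
```

```text
final t 23.0 along 27.72 lat -0.44 z 0.051 rot [-1.7986e+02  6.0000e-02  1.7619e+02] Fal -11.25 Flat -1.06 Fz 7.7 T [-3.09 -0.38 -0.06]
the job is handed in; nothing more can be done
```

The pin lies level in both V-notches and is held against the red pad with the plunger about half-way in. I handed the job in at 23.0 s with the gripper still holding it. The job reports no verdict.

**How it went:** I gripped the pin by its square middle and went over the hose. I then lowered it into the notches about 18 mm clear of the pad and lined it up until the sideways force was near zero. From there I slid it along in small steps until the spring took up, then about 10 mm further.

**Last checks:**
- **Level:** the pin's top reads 61–63 mm along its whole length; 62.6 mm is expected.
- **Seating:** the pin presses down on the V-blocks with about 7–8 N.
- **Plunger:** the travel since the pad was touched is about 9.7 mm. In the last picture the yellow part of the stem has just disappeared.
- **Push:** the force along the pin was about 10–11 N, including about 2 N of sliding friction. That leaves roughly 8–9 N on the pad, against about 9.4 N expected from the travel. The force reading is noisy by about 1 N.
- **Other objects:** the tin, bottle and nut show no movement beyond the camera's depth noise.

**One disagreement:** my camera estimate of the fixture's direction (85.7°) was about 0.5° off the one found by contact (86.2°). I used the contact value.

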